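# Pack away the sampling swabs

### The job

Pack up the sampling kit: push each swab in the drying stand fully down into the tube whose collar matches its cap colour, so that the cap sits on the rim, and then, with all of them in, shut the box's lid. Also slide the orange spatula, blade first and lying flat, fully home into the slot of the blue dock, and leave the bottle, jar and dish where they are.

Things in the scene. Friction and masses are not known exactly. Their poses are not given: they have to be found in the camera images.
- box: Grey plastic tube box, 212 x 140 mm, walls 100 mm high and 5 mm thick, fixed to the bench. Origin: centre of its underside; x along its long side (the row of tubes), z up. Four clear tubes stand in it in one row along x at y = 12 mm, 45 mm apart, rims level with the top of the walls (100 mm). A clear lid is hinged along its -y long side.
- tube_red (a point): Centre of the mouth (at rim height) of the tube with the red collar: upright round tube, bore 15 mm, outside 21.6 mm, 88 mm deep. A square red collar is round it just below the rim and a flat red tab lies beside it. Axes as the box's.
- tube_blue (a point): Centre of the mouth (at rim height) of the tube with the blue collar: upright round tube, bore 15 mm, outside 21.6 mm, 88 mm deep. A square blue collar is round it just below the rim and a flat blue tab lies beside it. Axes as the box's.
- tube_green (a point): Centre of the mouth (at rim height) of the tube with the green collar: upright round tube, bore 15 mm, outside 21.6 mm, 88 mm deep. A square green collar is round it just below the rim and a flat green tab lies beside it. Axes as the box's.
- tube_yellow (a point): Centre of the mouth (at rim height) of the tube with the yellow collar: upright round tube, bore 15 mm, outside 21.6 mm, 88 mm deep. A square yellow collar is round it just below the rim and a flat yellow tab lies beside it. Axes as the box's.
- lid (a joint): Hinge angle of the box's lid: 0 shut (level on the walls), 1.9 rad fully open, leaning a little back beyond the box's -y side. Clear tray-shaped shell, blue edges, 212 x 140 mm, 50 mm deep (outer top 150 mm above the bench when shut; seated caps fit under it). Stiff hinge: stays about where it is left; 2 to 3 N at its far edge swings it down. No latch.
- lid_hinge (a point): Middle of the lid's hinge line, which runs along the box's x axis, 70 mm to the -y side of the box's centre and 100 mm above the bench.
- lid_top (a point): Centre of the outer (top) face of the lid, on the lid itself: 70 mm from the hinge line along the lid and 50 mm out from the lid's rim plane. z is the outward normal of that face: straight up when shut.
- stand: Aluminium drying stand, fixed: a plate 200 x 60 x 12 mm on two end legs, top face 112 mm above the bench, with four 14 mm holes in a row along its x axis at -67.5, -22.5, 22.5 and 67.5 mm. Origin: centre of its underside; z up. Swabs hang upright in the holes, cap up, in any colour order; some holes may be empty.
- swab_red: Swab with a red cap, 30 g; may be absent. Upright round cap 22 mm diameter and 36 mm high, to be gripped; below it a 10.6 mm plug 10 mm long, then a white 6 mm shaft and a 9 mm bud, reaching 80 mm below the cap. Origin: the bud's end, on the axis; z along the swab towards the cap.
- swab_blue: Swab with a blue cap, 30 g; may be absent. Upright round cap 22 mm diameter and 36 mm high, to be gripped; below it a 10.6 mm plug 10 mm long, then a white 6 mm shaft and a 9 mm bud, reaching 80 mm below the cap. Origin: the bud's end, on the axis; z along the swab towards the cap.
- swab_green: Swab with a green cap, 30 g; may be absent. Upright round cap 22 mm diameter and 36 mm high, to be gripped; below it a 10.6 mm plug 10 mm long, then a white 6 mm shaft and a 9 mm bud, reaching 80 mm below the cap. Origin: the bud's end, on the axis; z along the swab towards the cap.
- swab_yellow: Swab with a yellow cap, 30 g; may be absent. Upright round cap 22 mm diameter and 36 mm high, to be gripped; below it a 10.6 mm plug 10 mm long, then a white 6 mm shaft and a 9 mm bud, reaching 80 mm below the cap. Origin: the bud's end, on the axis; z along the swab towards the cap.
- cap_red (a point): Centre of the underside of the red swab's cap, 80 mm above the bud's end and 36 mm below the cap's top. With the swab seated it is at the centre of the tube's mouth.
- cap_blue (a point): Centre of the underside of the blue swab's cap, 80 mm above the bud's end and 36 mm below the cap's top. With the swab seated it is at the centre of the tube's mouth.
- cap_green (a point): Centre of the underside of the green swab's cap, 80 mm above the bud's end and 36 mm below the cap's top. With the swab seated it is at the centre of the tube's mouth.
- cap_yellow (a point): Centre of the underside of the yellow swab's cap, 80 mm above the bud's end and 36 mm below the cap's top. With the swab seated it is at the centre of the tube's mouth.
- spatula: Flat spatula, 185 mm long, 70 g, lying flat on the bench. Orange handle 100 mm long, 18 mm wide, 16 mm thick; steel blade 85 mm long, 30 mm wide, 4 mm thick, at mid height of the handle. Origin: centre of the handle's underside; x towards the blade; z up. Handle ends at x = 50 mm, blade at x = 135 mm; it balances at about x = 40 mm.
- spatula_tip (a point): End of the spatula's blade, middle of its width and thickness (135 mm ahead of the spatula's origin and 8 mm above its underside).
- dock: Blue tool dock, fixed block 80 x 90 x 66 mm high. Origin: centre of its underside; its front face is at x = -40 mm. A level slot 44 mm wide, 40 to 52 mm above the bench, runs through it along x; the blade enters from the front, moving along +x. The handle is too thick to enter and stops at the front face. A docked spatula stays put, sagging slightly.
- dock_slot (a point): Centre of the slot's opening in the dock's front face, 46 mm above the bench; x points into the slot.
- wash_bottle: Bystander: white bottle with a red cap, 66 mm across, 170 mm high. Origin: centre of its underside.
- jar: Bystander: amber jar, 70 mm across, 80 mm high. Origin: centre of its underside.
- dish: Bystander: flat glass dish, 90 mm across, 16 mm high. Origin: centre of its underside.
Things that resemble listed ones, but are neither listed nor needed, are in the scene too. There is more than one size of the swab_green; the one meant has the size given above.

How it is judged:
On the way, in this order (a step that is already met when the one before it is completed fails the run):
1. every swab that is there is fully down in the tube of its colour, lid still open (distance between cap_red and tube_red below 0.007 m and angle between each of swab_red, swab_blue, swab_green, swab_yellow's own z axis and vertical below 0.12 rad and distance between cap_blue and tube_blue below 0.007 m and distance between cap_green and tube_green below 0.007 m and distance between cap_yellow and tube_yellow below 0.007 m and value of joint lid above 0.5 rad), for 0.2 s.
2. the lid is shut over them (distance between cap_red and tube_red below 0.007 m and angle between each of swab_red, swab_blue, swab_green, swab_yellow's own z axis and vertical below 0.12 rad and distance between cap_blue and tube_blue below 0.007 m and distance between cap_green and tube_green below 0.007 m and distance between cap_yellow and tube_yellow below 0.007 m and value of joint lid below 0.06 rad), for 0.2 s.
At the end, for the whole second after the job is handed in: Every swab present is upright (within 0.12 rad) in the tube of its colour with its cap within 7 mm of the rim's centre; the lid is shut (within 0.06 rad of level); the spatula is at rest in the dock's slot, blade first, its handle within 12 mm of the front face and along the slot within 0.3 rad (all of step 2 and x of spatula_tip in the frame of dock above 0.033 m and y of spatula_tip in the frame of dock between -0.022 and 0.022 m and z of spatula_tip in the frame of dock between 0.036 and 0.056 m and angle between the x axis of spatula and the x axis of dock, either way round below 0.3 rad and linear speed of spatula below 0.02 m/s); the robot touches nothing.
It fails at once if the wash bottle is moved by more than 30 mm (distance of wash_bottle from where it was at the start of the episode above 0.03 m).
It fails at once if the jar is moved by more than 30 mm (distance of jar from where it was at the start of the episode above 0.03 m).
It fails at once if the dish is moved by more than 30 mm (distance of dish from where it was at the start of the episode above 0.03 m).
Of swab_red, swab_blue, swab_green, swab_yellow only 3 to 4 are there at a start; the rules pass over those that are not, and their reading is None.
At some moment in a run one of spatula may be knocked a few centimetres aside while the robot is not near it.
It also fails if it takes over 210 s, if anything falls off the work surface, if the arm or the gripper's body presses on something with over 40 N, if the wrist force passes 120 N, or if a joint passes its speed limit or range.

### The arm

A 7-joint arm with a two-finger parallel gripper is mounted at the origin on the work surface. World frame = base frame: x ahead of the robot, y to its left, z up, the work surface at z = 0. Lengths are in m, angles in rad, forces in N, time in s.
With the tool pointing down it reaches from about 0.4 to 0.925 m from the base axis. Payload 4.1 kg.
Tool frame: the origin (TCP) lies at the very end of the fingers, on their centre line; the grasp point (between the pads) lies arm.pinch_z behind it (arm.pinch_z is the distance from the TCP to the grasp point, in m); z points along the fingers, y is the line along which they close (so a half turn about z gives the same grasp; the last joint's range is limited). The gripper opens to 85 mm and grips with 20 to 120 N. Pads are 22 mm wide; open, the fingers measure 114 mm over their backs; the gripper's body (76 mm by 85 mm) begins 54 mm behind the grasp point. The pads swing forward as they close: fully open they stand 13 mm farther back than shut.
Start: joints at [1.198, 0.398, 0.045, 1.537, -0.019, 1.207, -0.051], TCP at [0.176, -0.626, 0.231] pointing down, gripper open.
Joint ranges: [-2.82, 2.82], [-0.49, 2.23], [-1.37, 1.46], [0, 2.46], [-1.36, 4.5], [0.23, 2], [-2.94, 2.94]. Speed limits (rad/s): [2.57, 2.57, 3.14, 3.14, 3.14, 3.14, 3.14].

### API

Orientations are given as a 3x3 rotation matrix whose columns are the frame's x, y, z axes.
In Python, from bench import arm gives the robot as it stands. The module is installed in compiled form; this text tells all that it offers.
- The arm moves only by the shell command python3 -m crank 'ROWS'. ROWS is JSON, a list of rows, each a list of 3 entries, a list of its own where there are three numbers: the shift along the tool's x, y, z as a fraction of full scale, then the turn about the tool's z as a fraction of full scale, then the finger opening in mm, from 0 to 85.4. A call has 1 to 12 rows; each row is the pose to reach, as a shift and turn from the pose commanded when the call began, along the tool's axes at that moment; what a row does not reach only later rows make up. Full scale, the value 1, is 0.4 m for a shift and 60 degrees for a turn. A row lasts 1/8 s, in which the tool goes at most 62.5 mm and 10.7 degrees, less where a joint would pass 70% of its speed; a pose out of reach is approached as far as the arm can. A call with a number of a shift or a turn outside -1 to 1 is refused whole. A call with a gripper value outside its range is refused whole. The fingers move at their own pace and stop on an object; the grip force is fixed at half the most. Time passes only in rows, so rows that repeat a pose let the fingers close. It gives the time, the measured TCP pose, the force, the opening and the grip force at its end, in the units of the state.
- arm.get_state(): the state, without advancing time (a new reading comes with each control period).
- arm.snapshot(name): name is "side" or "top" or "wrist"; returns a dict with "image" (400x640x3 uint8, red, green, blue), "vfov" (degrees; the focal length in pixels is half the picture's height over the tangent of half this angle, whatever the lens; pixels are square), "cx", "cy" (the principal point, pixels), "distortion" ([k1, k2, p1, p2, k3] as OpenCV has them; the pictures are not rectified), "extrinsics" (4x4, takes a point from camera to world coordinates). Camera axes: x right, y down, z forward; pixel columns grow to the right and rows downward; lengths in m; the calibration is good to about 2 mm. A picture is of the moment at which its call begins. There is no depth.
- arm.close_job(): hands the job in; it is judged then, once.
Trained networks look in a picture, given as the dict that the camera call returned (one of the last four; its "shot" number tells which), for a name from the list of things; names that differ only in an ending like _2 or _b are one class to them, and where a whole thing is asked for, a point or a joint stands for the part that bears it (a point fixed in the world has none). Each returns a list of dicts, best first, with "conf" (0 to 1); they miss things now and then, are a little off and sometimes report something else, mostly with a low value. They report only what shows in the picture. A call takes as long as a camera call. They do not tell look-alikes from the thing itself.
- arm.search_frame(name, picture): "rect" ([left, top, width, height] in pixels, round what is visible of it).
- arm.regions_of(name, picture): "pixels" (400x640 bool, what is visible of it) and "rect" ([left, top, width, height] in pixels, round what is visible of it).
- arm.spot_point(name, picture): "xy" ([column, row] in pixels: a listed point, or the origin of a listed thing).
The state is a dict: "t": time; "joints": joint angles; "joint_velocities": joint speeds; "joint_efforts": joint torques, N m; "ee_pos": TCP position; "tool_rot": TCP orientation; "contact_force": force on the tool from outside, world axes, zero at the start; "moment": the same for the moment, N m; "width": opening from 0.0 (shut) to 1.0 (fully open); "finger_force": force on a finger pad.
Only numpy, scipy, OpenCV 4.12 (cv2) and the standard library are available. Lean on these libraries where they do the work, as an engineer would, in place of code of your own. Each camera call takes 0.05 s, during which the arm holds its last target. There are 200 camera calls.

## Working session

There is one attempt and no reset: what is moved stays moved. The work goes in short steps, Python scripts to look and compute and a shell command to move; the robot and the scene stay as the last step left them, time stands still between calls to the robot, and variables do not carry over. Pictures are saved under pics/ and viewed, at most 14 in all, crops included, and the job is handed in when it is done.

```bash
mkdir -p pics; cat > h.py <<'E'
from bench import arm
import numpy as np, cv2
def K(s):
    f=200/np.tan(np.radians(s["vfov"])/2)
    return np.array([[f,0,s["cx"]],[0,f,s["cy"]],[0,0,1.]]),np.array(s["distortion"],float)
def ray(s,uv):
    k,d=K(s); p=cv2.undistortPoints(np.array([[uv]],float),k,d)[0,0]
    E=np.array(s["extrinsics"]); r=E[:3,:3]@np.array([p[0],p[1],1]); return E[:3,3],r/np.linalg.norm(r)
def atz(s,uv,z):
    o,r=ray(s,uv); return o+r*(z-o[2])/r[2]
def proj(s,X):
    k,d=K(s); E=np.linalg.inv(np.array(s["extrinsics"]))
    return cv2.projectPoints(np.array(X,float).reshape(-1,3),cv2.Rodrigues(E[:3,:3])[0],E[:3,3],k,d)[0][:,0]
def tri(obs):
    A=np.zeros((3,3));b=np.zeros(3)
    for s,uv in obs:
        o,r=ray(s,uv);P=np.eye(3)-np.outer(r,r);A+=P;b+=P@o
    X=np.linalg.solve(A,b); return X,[np.round(proj(s,X)[0]-uv,1) for s,uv in obs]
def save(s,n,crop=None,k=1):
    im=s["image"][:,:,::-1]
    if crop: l,t,w,h=crop; im=im[t:t+h,l:l+w]
    cv2.imwrite("pics/"+n+".png",cv2.resize(im,None,fx=k,fy=k,interpolation=cv2.INTER_CUBIC))
E
python3 - <<'E'
from h import *
np.set_printoptions(precision=3,suppress=True)
print(arm.pinch_z, arm.get_state()["ee_pos"],arm.get_state()["tool_rot"])
for n in("top","side"):
    s=arm.snapshot(n);save(s,n+"0");print(n,np.array(s["extrinsics"]),s["vfov"])
    for t in "tube_red tube_blue tube_green tube_yellow lid_hinge lid_top cap_red cap_blue cap_green cap_yellow spatula spatula_tip dock dock_slot stand box wash_bottle jar dish".split():
        print(t,[(round(d["conf"],2),np.round(d["xy"]).astype(int).tolist()) for d in arm.spot_point(t,s)][:3])
E
```

```text
0.0187 [ 0.176 -0.625  0.23 ] [[ 0.963  0.27  -0.001]
 [ 0.27  -0.963  0.002]
 [-0.    -0.002 -1.   ]]
top [[-0.015 -0.988  0.152  0.4  ]
 [-1.     0.015 -0.003  0.031]
 [ 0.    -0.152 -0.988  1.265]
 [ 0.     0.     0.     1.   ]] 50.9380903021845
tube_red [(0.85, [396, 234])]
tube_blue [(0.74, [394, 218])]
tube_green [(0.85, [398, 202]), (0.66, [224, 179])]
tube_yellow [(0.68, [395, 184]), (0.34, [328, 220]), (0.22, [398, 219])]
lid_hinge [(0.59, [422, 212]), (0.49, [229, 169])]
lid_top [(0.57, [454, 210])]
cap_red [(0.63, [328, 237]), (0.19, [396, 200]), (0.16, [390, 213])]
cap_blue [(0.52, [321, 189])]
cap_green [(0.56, [326, 222]), (0.43, [360, 264]), (0.43, [332, 271])]
cap_yellow [(0.48, [325, 208])]
spatula [(0.83, [271, 251])]
spatula_tip [(0.6, [270, 208])]
dock []
dock_slot [(0.97, [227, 180]), (0.53, [270, 206])]
stand [(0.81, [326, 221]), (0.17, [324, 193])]
box [(0.57, [388, 212])]
wash_bottle [(0.81, [343, 140]), (0.67, [392, 233])]
jar [(0.8, [288, 146])]
dish [(0.67, [214, 258]), (0.65, [325, 220]), (0.32, [289, 145])]
side [[-0.953 -0.203  0.226  0.327]
 [-0.304  0.
[... 337 characters left out ...]
0.16, [302, 206])]
lid_top [(0.62, [372, 102])]
cap_red [(0.7, [367, 191])]
cap_blue [(0.61, [354, 172]), (0.46, [303, 183])]
cap_green [(0.8, [404, 179]), (0.67, [407, 196]), (0.61, [347, 190])]
cap_yellow [(0.73, [325, 182])]
spatula [(0.87, [354, 287]), (0.52, [350, 174])]
spatula_tip [(0.81, [299, 265]), (0.42, [325, 212])]
dock [(0.74, [215, 298]), (0.68, [304, 206])]
dock_slot [(0.75, [233, 289]), (0.4, [230, 228])]
stand [(0.59, [334, 220]), (0.51, [219, 300])]
box [(0.84, [350, 175]), (0.66, [343, 353]), (0.31, [305, 185])]
wash_bottle [(0.84, [252, 182]), (0.47, [235, 292])]
jar [(0.75, [232, 228]), (0.68, [297, 264])]
dish [(0.67, [346, 350]), (0.54, [356, 284]), (0.3, [230, 229])]
```

View pics/top0.png

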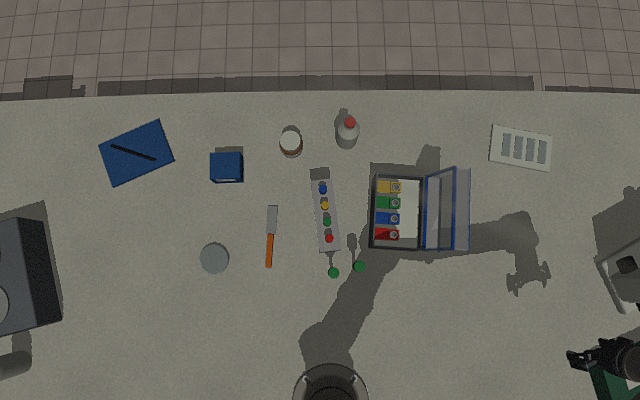

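View pics/side0.png

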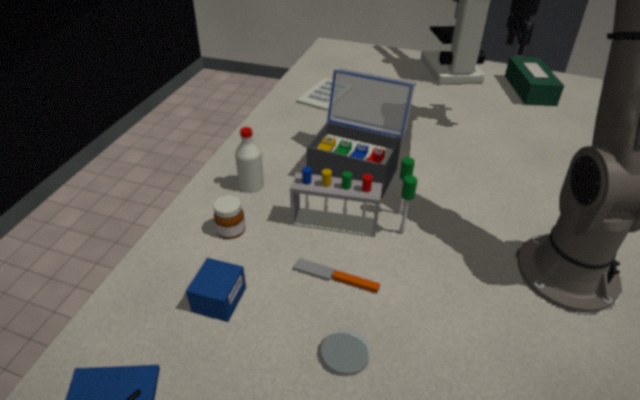

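The top view shows four swabs in the stand: blue (322,187), yellow (325,205), green (327,222), red (329,239). The box with its open lid is at about (395,210), the spatula at (270,240) and the dock at (227,167), with its slot facing the robot. Possible mix-ups are two free-standing green look-alikes at (334,272) and (360,266), the blue case at (136,152), the white rack at (520,148), and the green box in the side view (535,80). The green swab in the stand, at (327,222), looks like the one meant; I'll check it close up.

```bash
python3 - <<'E'
from h import *
np.set_printoptions(precision=4,suppress=True)
T=arm.snapshot("top");S=arm.snapshot("side")
save(S,"crop1",(280,120,150,120),5)
best={}
for t in "tube_red tube_blue tube_green tube_yellow lid_hinge lid_top cap_red cap_blue cap_green cap_yellow spatula spatula_tip dock_slot stand box wash_bottle jar dish".split():
    r=[]
    for a in arm.spot_point(t,T)[:4]:
        for b in arm.spot_point(t,S)[:4]:
            X,e=tri([(T,a["xy"]),(S,b["xy"])]); r.append((np.abs(e).max(),X))
    for e,X in sorted(r,key=lambda q:q[0])[:3]:
        if e<4: print(t,X,e)
print(arm.get_state()["t"])
E
```

```text
tube_red [ 0.477  -0.1813  0.0946] 2.9
tube_blue [ 0.5217 -0.1801  0.108 ] 0.3
tube_green [ 0.5731 -0.1902  0.0996] 0.3
tube_yellow [ 0.6105 -0.1825  0.1192] 1.6
lid_hinge [ 0.543  -0.2671  0.1075] 0.7
lid_top [ 0.5378 -0.347   0.1459] 0.6
cap_red [0.4695 0.0073 0.1201] 1.5
cap_blue [0.6042 0.0152 0.1043] 1.6
cap_blue [ 0.6384  0.0088 -0.1719] 3.6
cap_green [ 0.3751 -0.0028  0.1166] 0.1
cap_green [ 0.3911 -0.0786  0.1058] 0.5
cap_green [0.5136 0.0041 0.1054] 1.9
cap_yellow [0.551  0.0084 0.1058] 2.0
spatula [ 0.4398  0.1731 -0.0005] 0.2
spatula_tip [0.5705 0.1703 0.0121] 0.8
dock_slot [0.6517 0.3042 0.0425] 0.7
dock_slot [ 0.9278 -0.0996 -0.5331] 3.8
stand [0.5339 0.0037 0.0026] 1.7
stand [0.5125 0.0045 0.1113] 2.7
box [ 0.5419 -0.194   0.0038] 0.2
box [0.5025 0.0039 0.1521] 1.3
wash_bottle [ 0.7829 -0.0599  0.005 ] 1.0
jar [0.7604 0.1067 0.005 ] 1.6
dish [0.4171 0.3452 0.0113] 0.0
4.4
```

View pics/crop1.png

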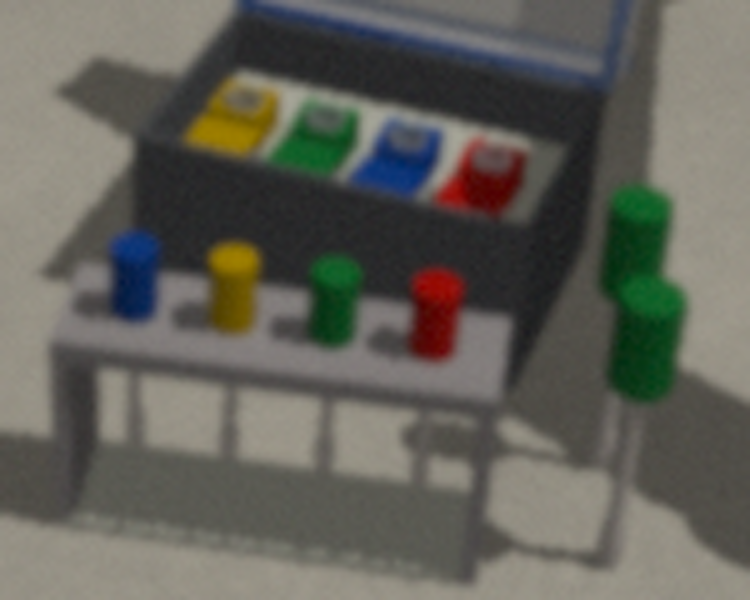

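```bash
cat >> h.py <<'E'
def go(x,y,z,yaw=None):
    """TCP target -> shift fractions, turn fraction (yaw of tool x in world, deg)"""
    s=arm.get_state();R=np.array(s["tool_rot"]);d=R.T@(np.array([x,y,z])-s["ee_pos"])/0.4
    cur=np.degrees(np.arctan2(R[1,0],R[0,0])); t=0 if yaw is None else -(((yaw-cur)+180)%360-180)/60
    print("t",round(s["t"],1),"pos",np.round(s["ee_pos"],4),"yaw",round(cur,2),"-> rows",np.round(d,4).tolist(),round(t,4))
E
python3 -m crank '[[[0,0,-0.25],0,85],[[0,0,-0.5],0,85],[[0.1,0,-0.5],0,85],[[0.25,-0.1,-0.5],0,85],[[0.4,-0.25,-0.5],0,85],[[0.55,-0.4,-0.5],0,85],[[0.7,-0.55,-0.5],0,85],[[0.8,-0.65,-0.5],0,85],[[0.9,-0.75,-0.5],0,85],[[1,-0.85,-0.5],0,85],[[1,-0.95,-0.5],0,85],[[1,-1,-0.5],0,85]]'
python3 -c "
from h import *
go(0.52,-0.09,0.43,0)"
```

```text
t: 5.9
ee_pos: [0.4533, -0.1299, 0.4313]
tool_rot: [[0.962, 0.272, 0.0], [0.272, -0.962, 0.0], [0.0, -0.0, -1.0]]
contact_force: [1.2, -0.4, -0.3]
width: 0.997
finger_force: 0.0
t 5.9 pos [ 0.4533 -0.1299  0.4313] yaw 15.78 -> rows [0.1877, -0.0506, 0.0032] 0.263
```

```bash
python3 -m crank '[[[0.1,-0.03,0],0.15,85],[[0.18,-0.05,0],0.263,85],[[0.188,-0.05,0],0.263,85],[[0.188,-0.05,0],0.263,85],[[0.188,-0.05,0],0.263,85]]'
python3 - <<'E'
from h import *
np.set_printoptions(precision=4,suppress=True)
W=arm.snapshot("wrist");save(W,"w1");print(np.array(W["extrinsics"]))
for t in "tube_red tube_blue tube_green tube_yellow cap_red cap_blue cap_green cap_yellow".split():
    z=0.1 if "tube" in t else .112
    print(t,[(round(d["conf"],2),np.round(d["xy"],1).tolist(),atz(W,d["xy"],z)) for d in arm.spot_point(t,W)][:3])
    if "cap" in t: print("  reg",[(round(d["conf"],2),d["rect"]) for d in arm.regions_of(t.replace("cap","swab"),W)][:3])
E
```

```text
t: 6.52
ee_pos: [0.519, -0.094, 0.4315]
tool_rot: [[1.0, -0.003, -0.0], [-0.003, -1.0, -0.001], [-0.0, 0.001, -1.0]]
contact_force: [0.7, 0.2, 0.3]
width: 0.994
finger_force: 0.0
[[-0.003  -0.9644 -0.2645  0.585 ]
 [-1.      0.0032 -0.0003 -0.0934]
 [ 0.0011  0.2645 -0.9644  0.5729]
 [ 0.      0.      0.      1.    ]]
tube_red [(0.75, [364.1, 185.5], array([ 0.4824, -0.1752,  0.1   ])), (0.51, [377.2, 137.3], array([ 0.5646, -0.1936,  0.1   ]))]
tube_blue [(0.74, [370.3, 166.3], array([ 0.5161, -0.1844,  0.1   ])), (0.69, [268.2, 149.5], array([ 0.5451, -0.0105,  0.1   ]))]
tube_green [(0.78, [375.5, 138.3], array([ 0.563 , -0.1909,  0.1   ]))]
tube_yellow [(0.86, [379.5, 109.6], array([ 0.6086, -0.195 ,  0.1   ])), (0.48, [247.7, 116.4], array([0.5987, 0.0204, 0.1   ])), (0.16, [256.9, 117.8], array([0.5964, 0.0054, 0.1   ]))]
cap_red [(0.79, [267.5, 196.5], array([ 0.4662, -0.0074,  0.112 ])), (0.53, [268.1, 150.1], array([ 0.5451, -0.0124,  0.112 ]))]
  reg [(0.77, [255.9, 188.5, 15.5, 18.0]), (0.42, [46.6, 31.7, 89.7, 59.8]), (0.32, [275.8, 0.2, 45.6, 30.5])]
cap_blue [(0.72, [248.5, 120.3], array([0.5923, 0.0166, 0.112 ]))]
  reg [(0.71, [411.3, 72.7, 134.9, 175.9]), (0.56, [237.1, 104.5, 17.9, 17.6]), (0.41, [227.0, 92.0, 62.1, 125.9])]
cap_green [(0.91, [270.8, 244.7], array([ 0.3761, -0.0088,  0.112 ])), (0.86, [312.5, 237.0], array([ 0.3908, -0.0844,  0.112 ])), (0.78, [259.0, 170.3], array([0.5117, 0.0046, 0.112 ]))]
  reg [(0.82, [298.5, 215.7, 19.2, 40.8]), (0.76, [257.4, 224.4, 27.6, 42.3]), (0.53, [249.2, 164.4, 17.3, 15.8])]
cap_yellow [(0.48, [251.7, 141.8], array([0.5586, 0.0137, 0.112 ])), (0.34, [265.9, 195.7], array([ 0.4676, -0.0047,  0.112 ]))]
  reg [(0.46, [242.8, 138.4, 19.9, 14.5]), (0.25, [331.5, 74.1, 216.2, 170.5])]
```

View pics/w1.png

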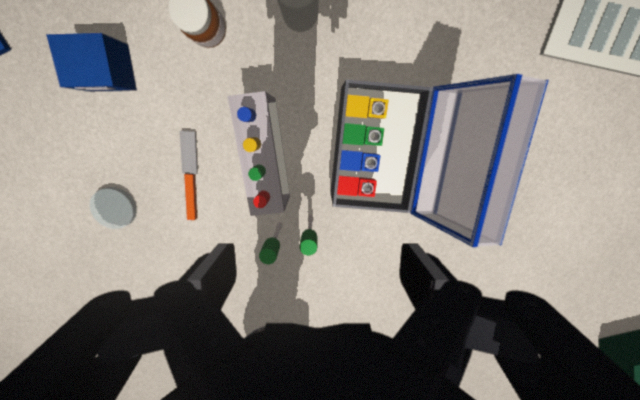

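The wrist view shows the stand's caps in order from far to near: blue (246,114), yellow (250,145), green (256,173), red (261,200). The tube mouths are yellow (378,107), green (375,136), blue (371,162) and red (367,188). The larger green look-alikes are at (270,250) and (309,242). I'll take closer views to get precise positions.

```bash
python3 -c "
from h import *
go(0.47,-0.17,0.30,0)"
```

```text
t 7.2 pos [ 0.5197 -0.0929  0.4313] yaw -0.08 -> rows [-0.124, 0.1929, 0.3282] -0.0014
```

```bash
python3 -m crank '[[[-0.06,0.1,0.16],0,85],[[-0.12,0.19,0.3],0,85],[[-0.124,0.193,0.328],0,85],[[-0.124,0.193,0.328],0,85],[[-0.124,0.193,0.328],0,85]]'
python3 - <<'E'
from h import *
np.set_printoptions(precision=4,suppress=True)
W=arm.snapshot("wrist");save(W,"w2")
for t in "tube_red tube_blue tube_green tube_yellow lid_hinge".split():
    print(t,[(round(d["conf"],2),np.round(d["xy"],1).tolist(),atz(W,d["xy"],.1)) for d in arm.spot_point(t,W)][:2])
E
```

```text
t: 7.8
ee_pos: [0.4716, -0.1692, 0.3018]
tool_rot: [[1.0, -0.0, 0.003], [-0.0, -1.0, -0.0], [0.003, 0.0, -1.0]]
contact_force: [0.5, -1.0, 0.0]
width: 0.994
finger_force: 0.0
tube_red [(0.65, [325.1, 173.1], array([ 0.4798, -0.1782,  0.1   ])), (0.61, [332.8, 140.0], array([ 0.5204, -0.1873,  0.1   ]))]
tube_blue [(0.69, [333.6, 139.9], array([ 0.5205, -0.1882,  0.1   ])), (0.59, [341.2, 59.3], array([ 0.6095, -0.1955,  0.1   ]))]
tube_green []
tube_yellow [(0.61, [340.9, 54.1], array([ 0.6149, -0.195 ,  0.1   ])), (0.37, [148.4, 65.3], array([0.603 , 0.0231, 0.1   ]))]
lid_hinge [(0.69, [399.5, 124.0], array([ 0.5391, -0.2669,  0.1   ]))]
```

View pics/w2.png

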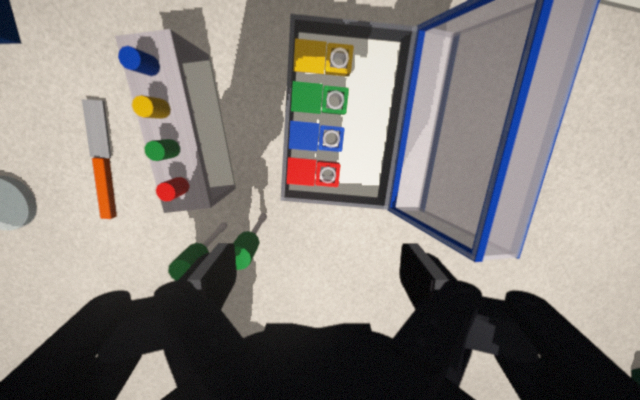

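The close wrist view shows the tube mouths as grey rings: red (328,175), blue (331,138), green (335,100), yellow (340,58). The caps are blue (139,60), yellow (150,106), green (162,150) and red (172,189).

```bash
cat > fit.py <<'E'
from h import *
from scipy.optimize import least_squares
np.set_printoptions(precision=4,suppress=True)
W=arm.snapshot("wrist");T=arm.snapshot("top");S=arm.snapshot("side")
hue={"red":(175,8),"yellow":(18,32),"green":(50,85),"blue":(105,128)}
def mask(s,c):
    h=cv2.cvtColor(s["image"],cv2.COLOR_RGB2HSV);H=h[...,0];a,b=hue[c]
    m=((H>=a)&(H<=b)) if a<b else ((H>=a)|(H<=b))
    return m&(h[...,1]>110)&(h[...,2]>40)
# tube rings: low-sat blob enclosed near guess
obs=[]
g={"red":(328,175),"blue":(331,138),"green":(335,100),"yellow":(340,58)}
h=cv2.cvtColor(W["image"],cv2.COLOR_RGB2HSV)
for c,p in g.items():
    yy,xx=np.mgrid[:400,:640]; near=np.hypot(xx-p[0],yy-p[1])<14
    m=(h[...,1]<110)&near
    n,l,st,ce=cv2.connectedComponentsWithStats(m.astype(np.uint8))
    b=min(range(1,n),key=lambda i:np.hypot(*(ce[i]-p)) if st[i,4]>30 else 99)
    obs.append((c,ce[b])); print("tube",c,ce[b],st[b],atz(W,ce[b],.1))
idx={"red":-1.5,"blue":-.5,"green":.5,"yellow":1.5}
def f(q): return np.concatenate([proj(W,[q[0]+.045*idx[c]*np.cos(q[2]),q[1]+.045*idx[c]*np.sin(q[2]),.1])[0]-uv for c,uv in obs])
r=least_squares(f,[.545,-.188,-.1]);q=r.x;print("tubes row",q,np.degrees(q[2]),"res",f(q))
for c in idx: print(" ",c,q[0]+.045*idx[c]*np.cos(q[2]),q[1]+.045*idx[c]*np.sin(q[2]))
# caps
gc={"red":(.4695,.0),"green":(.5136,.0041),"yellow":(.555,.0084),"blue":(.598,.0152)}
for c,p in gc.items():
    ob=[]
    for n,s in(("W",W),("T",T),("S",S)):
        e=proj(s,[*p,.13])[0]
        k,l,st,ce=cv2.connectedComponentsWithStats(mask(s,c).astype(np.uint8))
        i=min((i for i in range(1,k) if st[i,4]>8),key=lambda i:np.hypot(*(ce[i]-e)),default=None)
        if i is not None and np.hypot(*(ce[i]-e))<25: ob.append((n,s,ce[i],st[i,4]))
    print("cap",c,[(n,a,atz(s,uv,.13)[:2]) for n,s,uv,a in ob])
E
python3 fit.py
```

```text
tube red [326.9655 173.6207] [319 166  17  16 232] [ 0.4782 -0.181   0.1   ]
tube blue [330.3881 137.479 ] [322 129  18  18 286] [ 0.5223 -0.1848  0.1   ]
tube green [334.3385  98.7391] [326  89  18  20 322] [ 0.5665 -0.1889  0.1   ]
tube yellow [338.5258  56.614 ] [330  46  19  21 329] [ 0.611  -0.1929  0.1   ]
tubes row [ 0.5444 -0.1869 -0.0892] -5.109322528520551 res [-0.1361  0.8157  0.07    0.312   0.0196 -0.3162  0.0381 -0.6294]
  red 0.4771555652903577 -0.18085874009775615
  blue 0.521976761765669 -0.18486627631363015
  green 0.5667979582409803 -0.18887381252950416
  yellow 0.6116191547162916 -0.19288134874537816
cap red [('W', np.int32(562), array([0.4663, 0.0006])), ('T', np.int32(58), array([ 0.4698, -0.0012])), ('S', np.int32(182), array([ 0.4667, -0.0047]))]
cap green [('W', np.int32(456), array([0.5108, 0.0081])), ('T', np.int32(50), array([0.5141, 0.0041])), ('S', np.int32(145), array([ 0.5123, -0.0003]))]
cap yellow [('W', np.int32(704), array([0.5565, 0.0111])), ('T', np.int32(61), array([0.5591, 0.0092])), ('S', np.int32(174), array([0.557 , 0.0052]))]
cap blue [('W', np.int32(782), array([0.6015, 0.0163])), ('T', np.int32(59), array([0.6038, 0.014 ])), ('S', np.int32(146), array([0.6013, 0.0109]))]
```

```bash
python3 -c "
from h import *
go(0.468,-0.0015,0.25,0); go(0.468,-0.0015,0.119,0)"
```

```text
t 8.2 pos [ 0.4702 -0.1699  0.3004] yaw -0.07 -> rows [-0.0061, -0.421, 0.1258] -0.0011
t 8.2 pos [ 0.4702 -0.1699  0.3004] yaw -0.07 -> rows [-0.0063, -0.4211, 0.4533] -0.0011
```

```bash
python3 -m crank '[[[-0.006,-0.15,0.05],0,55],[[-0.006,-0.3,0.12],0,55],[[-0.006,-0.421,0.126],0,55],[[-0.006,-0.421,0.126],0,55],[[-0.006,-0.421,0.126],0,55],[[-0.006,-0.421,0.25],0,55],[[-0.006,-0.421,0.35],0,55],[[-0.006,-0.421,0.42],0,55],[[-0.006,-0.421,0.453],0,55],[[-0.006,-0.421,0.453],0,55]]'
python3 - <<'E'
from h import *
W=arm.snapshot("wrist");save(W,"w3",(200,120,260,200),3)
go(0.468,-0.0015,0.119,0)
E
```

```text
t: 9.5
ee_pos: [0.4678, -0.0027, 0.1186]
tool_rot: [[1.0, -0.003, -0.001], [-0.003, -1.0, -0.0], [-0.001, 0.0, -1.0]]
contact_force: [-0.2, -0.1, -0.2]
width: 0.646
finger_force: 0.0
t 9.6 pos [ 0.4685 -0.0024  0.1194] yaw -0.17 -> rows [-0.0012, -0.0021, 0.0011] -0.0028
```

View pics/w3.png

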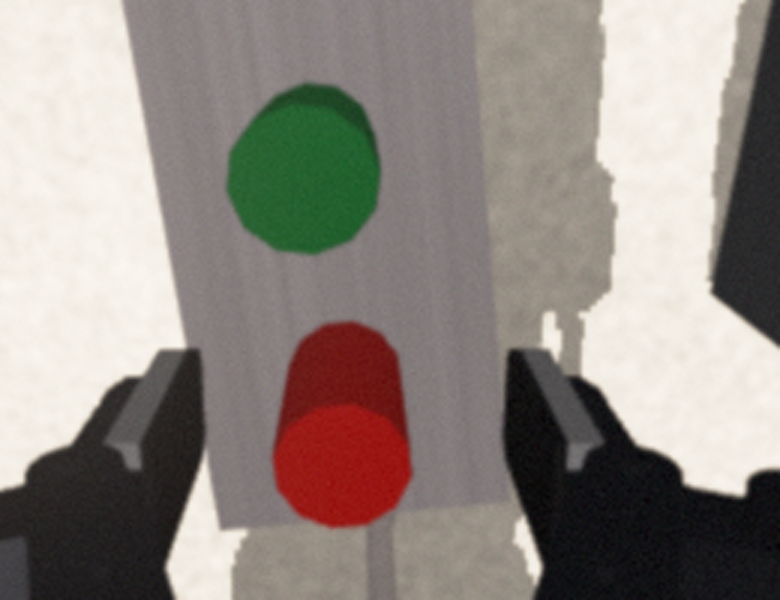

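The crop shows the red cap between the open fingers: its top face is at crop (342,465), or image (314,275). I'll check its offset from the TCP numerically.

```bash
python3 - <<'E'
from h import *
W=arm.snapshot("wrist")
print(atz(W,(314,275),.148),atz(W,(200+304/3,120+178/3),.148)); print(proj(W,[[.468,-.0015,.148],[.468,-.0015,.112]]),np.array(W["extrinsics"])[:3,3])
E
```

```text
[ 4.68163143e-01 -1.18178656e-04  1.48000000e-01] [0.51264172 0.00487082 0.148     ]
[[317.01986735 275.31012983]
 [317.09067502 242.94669273]] [ 0.53431708 -0.00184691  0.26095334]
```

```bash
python3 -m crank '[[[0,-0.004,0],0,20],[[0,-0.004,0],0,15],[[0,-0.004,0],0,15],[[0,-0.004,0],0,15],[[0,-0.004,0],0,15],[[0,-0.004,-0.05],0,15],[[0,-0.004,-0.15],0,15],[[0,-0.004,-0.28],0,15],[[0,-0.004,-0.33],0,15],[[0,-0.004,-0.33],0,15]]'
python3 -c "
from h import *
go(0.4772,-0.1809,0.25,0); go(0.4772,-0.1809,0.15,0)"
```

```text
t: 10.85
ee_pos: [0.4688, 0.0, 0.2523]
tool_rot: [[1.0, -0.002, 0.004], [-0.002, -1.0, -0.001], [0.004, 0.001, -1.0]]
contact_force: [1.3, 0.4, -1.0]
width: 0.234
finger_force: 58.8
t 10.8 pos [0.4688 0.     0.2523] yaw -0.09 -> rows [0.0217, 0.4522, 0.006] -0.0015
t 10.8 pos [0.4688 0.     0.2523] yaw -0.09 -> rows [0.0208, 0.4521, 0.256] -0.0015
```

```bash
python3 -m crank '[[[0.02,0.15,0],0,15],[[0.022,0.3,0],0,15],[[0.022,0.42,0],0,15],[[0.022,0.452,0],0,15],[[0.022,0.452,0.08],0,15],[[0.022,0.452,0.16],0,15],[[0.022,0.452,0.17],0,15],[[0.022,0.452,0.17],0,15],[[0.022,0.452,0.17],0,15]]'
python3 - <<'E'
from h import *
W=arm.snapshot("wrist");S=arm.snapshot("side")
a=W["image"][100:400,180:480,::-1];p=proj(S,[.477,-.18,.12])[0].astype(int)
b=S["image"][p[1]-50:p[1]+50,p[0]-50:p[0]+50,::-1]
im=np.hstack([cv2.resize(a,(400,400)),cv2.resize(b,(400,400),interpolation=2)]);cv2.imwrite("pics/h1.png",im)
go(0.4772,-0.1809,0.106,0)
E
```

```text
t: 11.98
ee_pos: [0.4765, -0.1803, 0.1838]
tool_rot: [[1.0, -0.001, 0.0], [-0.001, -1.0, 0.0], [0.0, -0.0, -1.0]]
contact_force: [-0.1, -0.2, -1.2]
width: 0.237
finger_force: 59.0
t 12.1 pos [ 0.4765 -0.1805  0.1837] yaw -0.07 -> rows [0.0017, 0.0009, 0.1943] -0.0012
```

View pics/h1.png

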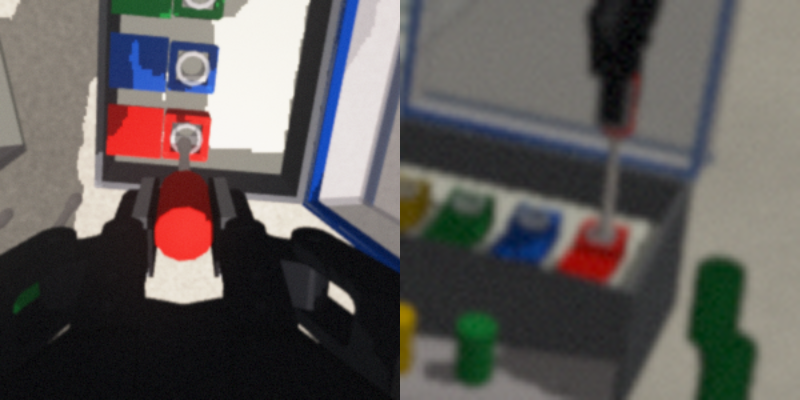

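Both views show the bud centred over the red mouth (crop (185,140) against (187,139)). I'll insert it.

```bash
python3 -m crank '[[[0.001,0.001,0.05],0,15],[[0.001,0.001,0.1],0,15],[[0.001,0.001,0.14],0,15],[[0.001,0.001,0.17],0,15],[[0.001,0.001,0.185],0,15],[[0.001,0.001,0.194],0,15],[[0.001,0.001,0.194],0,15],[[0.001,0.001,0.194],0,15]]'
python3 -c "
from h import *
go(0.5126,0.0049,0.119,0)"
```

```text
t: 13.08
ee_pos: [0.4773, -0.1813, 0.1078]
tool_rot: [[1.0, -0.002, 0.0], [-0.002, -1.0, -0.001], [0.0, 0.001, -1.0]]
contact_force: [-4.7, 1.0, 15.4]
width: 0.233
finger_force: 60.9
t 13.1 pos [ 0.4773 -0.1813  0.1078] yaw -0.1 -> rows [0.0875, -0.4657, -0.0283] -0.0017
```

```bash
python3 -m crank '[[[0,0,0],0,40],[[0,0,0],0,40],[[0,0,-0.08],0,40],[[0,0,-0.2],0,50],[[0.04,-0.13,-0.26],0,50],[[0.0875,-0.28,-0.26],0,50],[[0.0875,-0.42,-0.26],0,50],[[0.0875,-0.465,-0.2],0,50],[[0.0875,-0.465,-0.1],0,50],[[0.0875,-0.465,-0.033],0,50],[[0.0875,-0.465,-0.033],0,50],[[0.0875,-0.465,-0.033],0,50]]'
cat > chk.py <<'E'
import sys
from h import *
np.set_printoptions(precision=4,suppress=True)
W=arm.snapshot("wrist")
exec(open("fit.py").read().split("# tube rings")[0].split("S=arm.snapshot(\"side\")")[1])
def blobs(z):
    for c in hue:
        m=mask(W,c).astype(np.uint8);k,l,st,ce=cv2.connectedComponentsWithStats(m)
        for i in range(1,k):
            if st[i,4]>150: print(c,st[i].tolist(),"centroid@z",atz(W,ce[i],z)[:2])
blobs(float(sys.argv[1]))
x,y,z=map(float,sys.argv[2:5]);go(x,y,z,0)
E
python3 chk.py 0.130 0.5126 0.0049 0.119
```

```text
t: 14.58
ee_pos: [0.5128, 0.0047, 0.1193]
tool_rot: [[1.0, -0.002, 0.001], [-0.002, -1.0, 0.0], [0.001, -0.0, -1.0]]
contact_force: [-0.2, 0.7, 0.8]
width: 0.586
finger_force: 0.0
red [517, 247, 123, 85, 5680] centroid@z [ 0.4982 -0.1345]
yellow [582, 20, 58, 74, 3384] centroid@z [ 0.6056 -0.1224]
yellow [281, 149, 52, 56, 2184] centroid@z [0.5545 0.0103]
green [558, 109, 82, 61, 3967] centroid@z [ 0.5714 -0.1251]
green [297, 228, 45, 67, 2353] centroid@z [0.5092 0.0046]
blue [0, 0, 17, 36, 453] centroid@z [0.6205 0.1339]
blue [264, 33, 56, 69, 2927] centroid@z [0.6032 0.0159]
blue [536, 184, 104, 58, 3846] centroid@z [ 0.5368 -0.1254]
t 14.6 pos [0.5132 0.0047 0.1197] yaw -0.1 -> rows [-0.0014, -0.0005, 0.0019] -0.0017
```

```bash
python3 -m crank '[[[0,0,0],0,15],[[0,0,0],0,15],[[0,0,0],0,15],[[0,0,0],0,15],[[0,0,-0.08],0,15],[[0,0,-0.2],0,15],[[0,0,-0.33],0,15],[[0,0,-0.33],0,15]]'
python3 -c "
from h import *
go(0.5668,-0.1889,0.25,0);go(0.5668,-0.1889,0.183,0)"
```

```text
t: 15.62
ee_pos: [0.5149, 0.0051, 0.2549]
tool_rot: [[1.0, -0.002, 0.009], [-0.002, -1.0, -0.0], [0.009, 0.0, -1.0]]
contact_force: [0.7, -0.9, -1.2]
width: 0.235
finger_force: 58.8
t 15.6 pos [0.5149 0.0051 0.2549] yaw -0.1 -> rows [0.1305, 0.4847, 0.0136] -0.0016
t 15.6 pos [0.5149 0.0051 0.2549] yaw -0.1 -> rows [0.129, 0.4847, 0.1811] -0.0016
```

```bash
python3 -m crank '[[[0.04,0.13,0],0,15],[[0.09,0.28,0],0,15],[[0.135,0.42,0],0,15],[[0.135,0.485,0],0,15],[[0.135,0.485,0.08],0,15],[[0.135,0.485,0.16],0,15],[[0.135,0.485,0.17],0,15],[[0.135,0.485,0.17],0,15],[[0.135,0.485,0.17],0,15]]'
python3 - <<'E'
from h import *
W=arm.snapshot("wrist");S=arm.snapshot("side")
a=W["image"][100:400,180:480,::-1];p=proj(S,[.52,-.18,.12])[0].astype(int)
b=S["image"][p[1]-50:p[1]+50,p[0]-50:p[0]+50,::-1]
im=np.hstack([cv2.resize(a,(400,400)),cv2.resize(b,(400,400),interpolation=2)]);cv2.imwrite("pics/h2.png",im)
go(0.5668,-0.1889,0.106,0)
E
```

```text
t: 16.75
ee_pos: [0.5659, -0.1895, 0.1837]
tool_rot: [[1.0, -0.001, 0.0], [-0.001, -1.0, -0.001], [0.0, 0.001, -1.0]]
contact_force: [-0.8, -0.5, 0.3]
width: 0.236
finger_force: 58.8
t 16.9 pos [ 0.5659 -0.1895  0.1836] yaw -0.09 -> rows [0.0021, -0.0017, 0.194] -0.0015
```

View pics/h2.png

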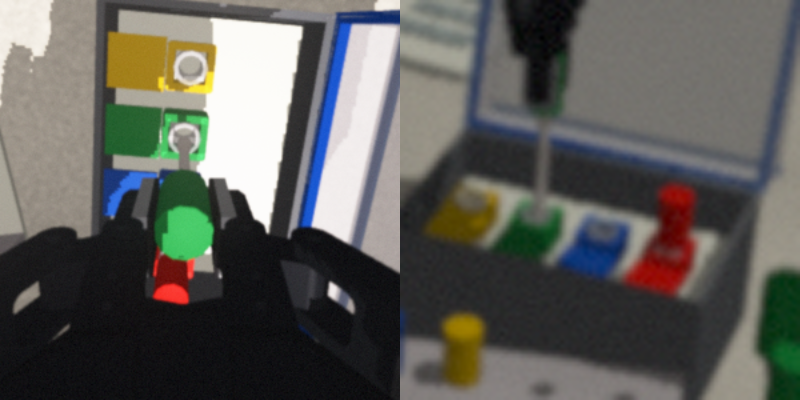

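The green bud is centred over the green mouth (crop (183,138) against (184,137)). Red appears seated in the side view (675,215). Inserting green.

```bash
python3 -m crank '[[[0.001,0,0.05],0,15],[[0.001,0,0.1],0,15],[[0.001,0,0.14],0,15],[[0.001,0,0.17],0,15],[[0.001,0,0.185],0,15],[[0.001,0,0.195],0,15],[[0.001,0,0.195],0,15],[[0.001,0,0.195],0,15]]'
python3 - <<'E'
from h import *
S=arm.snapshot("side")
print(proj(S,[[.4772,-.1809,.136],[.4772,-.1809,.1]]))
im=cv2.cvtColor(S["image"],cv2.COLOR_RGB2HSV)[110:165,340:400];m=((im[...,0]<8)|(im[...,0]>172))&(im[...,1]>110)
for r in range(0,55,1):
    c=np.where(m[r])[0]
    if len(c): print(r+110,c.min()+340,c.max()+340,end="; ")
go(0.557,0.0097,0.119,0)
E
```

```text
t: 17.85
ee_pos: [0.5666, -0.1894, 0.1076]
tool_rot: [[1.0, -0.002, 0.001], [-0.002, -1.0, -0.001], [0.001, 0.001, -1.0]]
contact_force: [-5.0, 0.3, 14.5]
width: 0.236
finger_force: 60.9
[[379.07203963 138.07047247]
 [377.76157193 150.19536801]]
136 376 383; 137 376 384; 138 375 384; 139 375 385; 140 375 384; 141 375 384; 142 375 384; 143 375 384; 144 376 384; 145 376 384; 146 376 383; 147 376 383; 148 375 383; 149 374 383; 150 374 384; 151 373 384; 152 372 384; 153 372 383; 154 371 383; 155 370 383; 156 369 383; 157 368 383; 158 368 382; 159 367 382; 160 367 381; 161 368 380; 162 371 380; 163 375 379; t 17.9 pos [ 0.5666 -0.1895  0.1076] yaw -0.1 -> rows [-0.0248, -0.4978, -0.0291] -0.0017
```

```bash
python3 -m crank '[[[0,0,0],0,40],[[0,0,0],0,40],[[0,0,-0.08],0,40],[[0,0,-0.2],0,50],[[-0.01,-0.13,-0.28],0,50],[[-0.024,-0.28,-0.28],0,50],[[-0.024,-0.42,-0.28],0,50],[[-0.024,-0.498,-0.2],0,50],[[-0.024,-0.498,-0.1],0,50],[[-0.024,-0.498,-0.033],0,50],[[-0.024,-0.498,-0.033],0,50],[[-0.024,-0.498,-0.033],0,50]]'
python3 chk.py 0.130 0.557 0.0101 0.119 | grep -v red
```

```text
t: 19.4
ee_pos: [0.5577, 0.0098, 0.1186]
tool_rot: [[1.0, -0.002, 0.002], [-0.002, -1.0, 0.0], [0.002, -0.0, -1.0]]
contact_force: [0.2, -0.5, 0.3]
width: 0.581
finger_force: 0.0
yellow [574, 108, 66, 63, 3381] centroid@z [ 0.6162 -0.124 ]
yellow [296, 228, 47, 69, 2497] centroid@z [0.554  0.0098]
green [552, 185, 88, 56, 3770] centroid@z [ 0.5813 -0.1269]
blue [0, 0, 38, 94, 2326] centroid@z [0.6524 0.1393]
blue [282, 150, 50, 56, 2125] centroid@z [0.5992 0.0154]
blue [532, 248, 108, 55, 3627] centroid@z [ 0.5482 -0.1263]
t 19.4 pos [0.558  0.0098 0.1191] yaw -0.11 -> rows [-0.0025, -0.0007, 0.0002] -0.0018
```

```bash
python3 -m crank '[[[0,0,0],0,15],[[0,0,0],0,15],[[0,0,0],0,15],[[0,0,0],0,15],[[0,0,-0.08],0,15],[[0,0,-0.2],0,15],[[0,0,-0.33],0,15],[[0,0,-0.33],0,15]]'
python3 -m crank '[[[0.04,0.13,0],0,15],[[0.09,0.28,0],0,15],[[0.136,0.42,0],0,15],[[0.136,0.507,0],0,15],[[0.136,0.507,0.08],0,15],[[0.136,0.507,0.16],0,15],[[0.136,0.507,0.17],0,15],[[0.136,0.507,0.17],0,15],[[0.136,0.507,0.17],0,15]]'
python3 - <<'E'
from h import *
W=arm.snapshot("wrist");S=arm.snapshot("side")
a=W["image"][100:400,180:480,::-1];p=proj(S,[.56,-.18,.12])[0].astype(int)
b=S["image"][p[1]-50:p[1]+50,p[0]-50:p[0]+50,::-1]
im=np.hstack([cv2.resize(a,(400,400)),cv2.resize(b,(400,400),interpolation=2)]);cv2.imwrite("pics/h3.png",im)
go(0.6116,-0.1929,0.106,0)
E
```

```text
t: 20.45
ee_pos: [0.5596, 0.0104, 0.2543]
tool_rot: [[1.0, -0.002, 0.009], [-0.002, -1.0, -0.0], [0.009, 0.0, -1.0]]
contact_force: [-0.5, 0.2, -0.7]
width: 0.238
finger_force: 58.8
t: 21.58
ee_pos: [0.6111, -0.1931, 0.1829]
tool_rot: [[1.0, -0.001, 0.001], [-0.001, -1.0, -0.001], [0.001, 0.001, -1.0]]
contact_force: [-0.4, -0.4, -0.3]
width: 0.238
finger_force: 58.8
t 21.7 pos [ 0.6112 -0.1932  0.1829] yaw -0.09 -> rows [0.0009, -0.0008, 0.1922] -0.0015
```

View pics/h3.png

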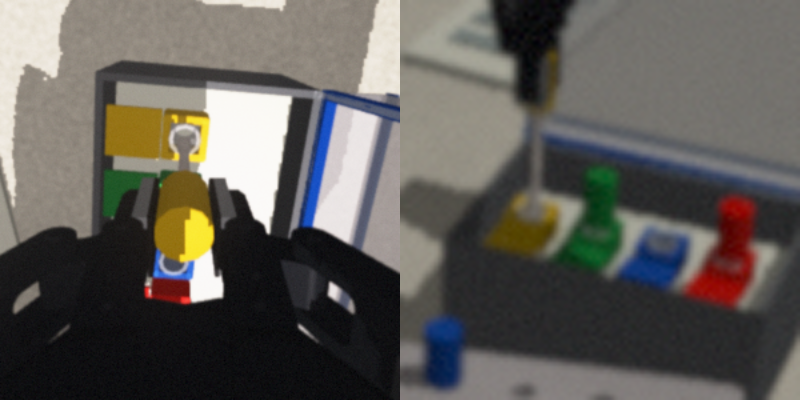

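The yellow bud is centred over the yellow mouth (185,138); red and green look seated. Inserting yellow, then going to blue.

```bash
python3 -m crank '[[[0.001,0,0.05],0,15],[[0.001,0,0.1],0,15],[[0.001,0,0.14],0,15],[[0.001,0,0.17],0,15],[[0.001,0,0.185],0,15],[[0.001,0,0.194],0,15],[[0.001,0,0.194],0,15],[[0.001,0,0.194],0,15]]'
python3 -m crank '[[[0,0,0],0,40],[[0,0,0],0,40],[[0,0,-0.08],0,40],[[0,0,-0.2],0,50],[[-0.01,-0.13,-0.28],0,50],[[-0.023,-0.28,-0.28],0,50],[[-0.023,-0.42,-0.28],0,50],[[-0.023,-0.521,-0.2],0,50],[[-0.023,-0.521,-0.1],0,50],[[-0.023,-0.521,-0.033],0,50],[[-0.023,-0.521,-0.033],0,50],[[-0.023,-0.521,-0.033],0,50]]'
python3 chk.py 0.130 0.6026 0.0154 0.119 | grep -v red
```

```text
t: 22.68
ee_pos: [0.6115, -0.193, 0.1069]
tool_rot: [[1.0, -0.002, 0.0], [-0.002, -1.0, -0.001], [0.0, 0.001, -1.0]]
contact_force: [-5.0, 1.9, 12.2]
width: 0.234
finger_force: 60.8
t: 24.18
ee_pos: [0.6033, 0.0153, 0.1182]
tool_rot: [[1.0, -0.002, 0.001], [-0.002, -1.0, 0.0], [0.001, -0.0, -1.0]]
contact_force: [-0.2, 0.8, 0.5]
width: 0.584
finger_force: 0.0
yellow [567, 185, 73, 56, 3322] centroid@z [ 0.6267 -0.1257]
green [547, 250, 93, 62, 3860] centroid@z [ 0.5919 -0.1295]
blue [0, 43, 56, 107, 4339] centroid@z [0.6788 0.1463]
blue [297, 230, 46, 70, 2469] centroid@z [0.5985 0.0149]
blue [535, 303, 95, 55, 2808] centroid@z [ 0.5614 -0.1284]
t 24.2 pos [0.6036 0.0153 0.1187] yaw -0.11 -> rows [-0.0025, -0.0001, -0.0007] -0.0018
```

```bash
python3 -m crank '[[[-0.002,0,0],0,15],[[-0.002,0,0],0,15],[[-0.002,0,0],0,15],[[-0.002,0,0],0,15],[[-0.002,0,-0.08],0,15],[[-0.002,0,-0.2],0,15],[[-0.002,0,-0.33],0,15],[[-0.002,0,-0.33],0,15]]'
python3 -m crank '[[[-0.06,0.12,0],0,15],[[-0.12,0.26,0],0,15],[[-0.2,0.4,0],0,15],[[-0.2,0.501,0],0,15],[[-0.2,0.501,0],0,15],[[-0.2,0.501,0.08],0,15],[[-0.2,0.501,0.16],0,15],[[-0.2,0.501,0.17],0,15],[[-0.2,0.501,0.17],0,15],[[-0.2,0.501,0.17],0,15]]'
python3 - <<'E'
from h import *
W=arm.snapshot("wrist");S=arm.snapshot("side")
a=W["image"][100:400,180:480,::-1];p=proj(S,[.54,-.18,.12])[0].astype(int)
b=S["image"][p[1]-50:p[1]+50,p[0]-50:p[0]+50,::-1]
im=np.hstack([cv2.resize(a,(400,400)),cv2.resize(b,(400,400),interpolation=2)]);cv2.imwrite("pics/h4.png",im)
go(0.522,-0.1849,0.106,0)
E
```

```text
t: 25.22
ee_pos: [0.6044, 0.016, 0.2542]
tool_rot: [[1.0, -0.002, 0.01], [-0.002, -1.0, 0.0], [0.01, -0.0, -1.0]]
contact_force: [-0.9, -0.6, -0.7]
width: 0.238
finger_force: 59.0
t: 26.48
ee_pos: [0.5218, -0.1845, 0.1824]
tool_rot: [[1.0, -0.001, 0.001], [-0.001, -1.0, -0.0], [0.001, 0.0, -1.0]]
contact_force: [0.6, 0.1, -1.0]
width: 0.238
finger_force: 59.2
t 26.6 pos [ 0.5218 -0.1847  0.1823] yaw -0.07 -> rows [0.0004, 0.0005, 0.1908] -0.0012
```

View pics/h4.png

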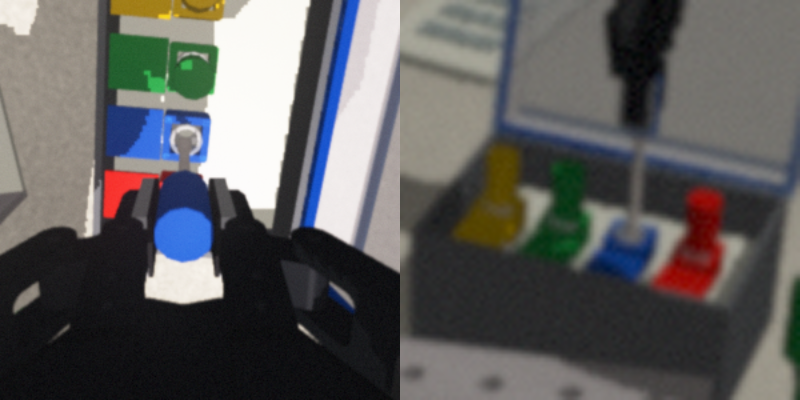

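The blue bud is centred over the blue mouth (185,138). Inserting it, then retracting and checking all four.

```bash
python3 -m crank '[[[0.001,0,0.05],0,15],[[0.001,0,0.1],0,15],[[0.001,0,0.14],0,15],[[0.001,0,0.17],0,15],[[0.001,0,0.182],0,15],[[0.001,0,0.192],0,15],[[0.001,0,0.192],0,15],[[0.001,0,0.192],0,15]]'
python3 -m crank '[[[0,0,0],0,40],[[0,0,0],0,40],[[0,0,-0.08],0,40],[[0,0,-0.2],0,40],[[0,0,-0.35],0,40],[[0,0,-0.5],0,20],[[0,0,-0.65],0,0],[[0,0,-0.75],0,0],[[0,0,-0.75],0,0]]'
python3 - <<'E'
from h import *
np.set_printoptions(precision=4,suppress=True)
exec(open("fit.py").read().split("hue=")[1].join(["hue=",""]).split("# tube rings")[0])
T=arm.snapshot("top");S=arm.snapshot("side")
for c,p in {"red":(.4772,-.1809),"blue":(.522,-.1849),"green":(.5668,-.1889),"yellow":(.6116,-.1929)}.items():
    e=proj(S,[*p,.136])[0]; m=mask(S,c)
    x0=int(round(e[0])); rows=np.where(m[int(e[1])-15:int(e[1])+4,x0-1:x0+2].all(1))[0]
    print(c,"expected top centre",e,"first row",rows.min()+int(e[1])-15)
w=arm.snapshot("wrist")
for t in("lid_hinge","lid_top","box"):
    print(t,[[(round(d["conf"],2),np.round(d["xy"])) for d in arm.spot_point(t,s)][:1] for s in(T,S)])
print(proj(T,[.5371,-.2686,.1]),proj(S,[.5371,-.2686,.1]))
go(0.54,-0.42,0.405,0)
E
```

```text
t: 27.58
ee_pos: [0.522, -0.185, 0.1065]
tool_rot: [[1.0, -0.002, 0.0], [-0.002, -1.0, -0.001], [0.0, 0.001, -1.0]]
contact_force: [-4.1, 1.1, 9.2]
width: 0.24
finger_force: 60.5
t: 28.7
ee_pos: [0.5234, -0.1851, 0.4083]
tool_rot: [[1.0, -0.002, 0.007], [-0.002, -1.0, -0.002], [0.007, 0.002, -1.0]]
contact_force: [1.0, 0.0, -0.2]
width: -0.006
finger_force: 0.0
red expected top centre [379.072  138.0705] first row 136
blue expected top centre [361.8992 134.1338] first row 132
green expected top centre [345.0837 130.2988] first row 129
yellow expected top centre [328.6272 126.5644] first row 124
lid_hinge [[(0.94, array([423., 212.]))], [(0.74, array([358., 127.]))]]
lid_top [[(0.84, array([454., 209.]))], [(0.72, array([371., 101.]))]]
box [[(0.84, array([388., 215.]))], [(0.63, array([376., 151.]))]]
[[423.1385 212.812 ]] [[362.8245 129.1222]]
t 29.1 pos [ 0.5215 -0.1849  0.4036] yaw -0.09 -> rows [0.0471, 0.5877, -0.0038] -0.0015
```

All four cap tops are at their seated height within 1 px. Next I move behind the lid.

```bash
python3 -m crank '[[[0.02,0.15,0],0,0],[[0.047,0.3,0],0,0],[[0.047,0.45,0],0,0],[[0.047,0.588,0],0,0],[[0.047,0.588,0],0,0],[[0.047,0.588,0.15],0,0],[[0.047,0.588,0.3],0,0],[[0.047,0.588,0.45],0,0],[[0.047,0.588,0.512],0,0],[[0.047,0.588,0.512],0,0]]'
python3 -m crank '[[[0,-0.06,0],0,0],[[0,-0.1,0],0,0],[[0,-0.14,0],0,0],[[0,-0.18,0],0,0],[[0,-0.22,-0.01],0,0],[[0,-0.22,-0.01],0,0]]'
python3 - <<'E'
from h import *
S=arm.snapshot("side");save(S,"lid1",(260,40,200,150),4)
go(0.54,-.2686,.215,0)
E
```

```text
t: 30.4
ee_pos: [0.5391, -0.4182, 0.1971]
tool_rot: [[1.0, -0.0, -0.004], [-0.0, -1.0, 0.004], [-0.004, -0.004, -1.0]]
contact_force: [0.3, -0.1, 1.4]
width: 0.001
finger_force: 0.0
t: 31.15
ee_pos: [0.5409, -0.3294, 0.2041]
tool_rot: [[1.0, 0.001, 0.0], [0.001, -1.0, 0.002], [0.0, -0.002, -1.0]]
contact_force: [0.4, 0.0, 0.6]
width: -0.001
finger_force: 0.0
t 31.2 pos [ 0.5405 -0.3304  0.2036] yaw 0.02 -> rows [-0.0012, -0.1545, -0.0282] 0.0003
```

View pics/lid1.png

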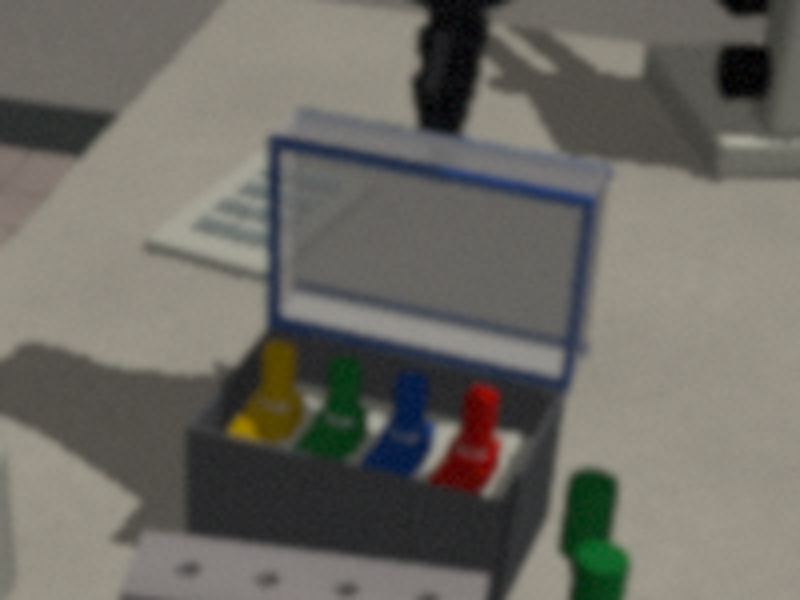

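The side view shows all four caps seated, and the lid near vertical with the finger at its back edge (crop (440,130)). I'll keep pushing it over.

```bash
python3 -m crank '[[[0,-0.05,-0.01],0,0],[[0,-0.1,-0.02],0,0],[[0,-0.157,-0.028],0,0],[[0,-0.2,-0.02],0,0],[[0,-0.257,-0.003],0,0],[[0,-0.3,0.025],0,0],[[0,-0.357,0.06],0,0],[[0,-0.39,0.09],0,0],[[0,-0.41,0.115],0,0],[[0,-0.41,0.135],0,0],[[0,-0.41,0.135],0,0]]'
python3 - <<'E'
from h import *
S=arm.snapshot("side");save(S,"lid2",(260,40,200,150),4)
go(0.54,-.165,.148,0)
E
```

```text
t: 32.58
ee_pos: [0.541, -0.1684, 0.1501]
tool_rot: [[1.0, -0.002, 0.001], [-0.002, -1.0, 0.0], [0.001, -0.0, -1.0]]
contact_force: [-1.5, 1.4, 4.8]
width: -0.003
finger_force: 2.1
t 32.6 pos [ 0.541  -0.1684  0.1501] yaw -0.14 -> rows [-0.0024, -0.0084, 0.0053] -0.0024
```

View pics/lid2.png

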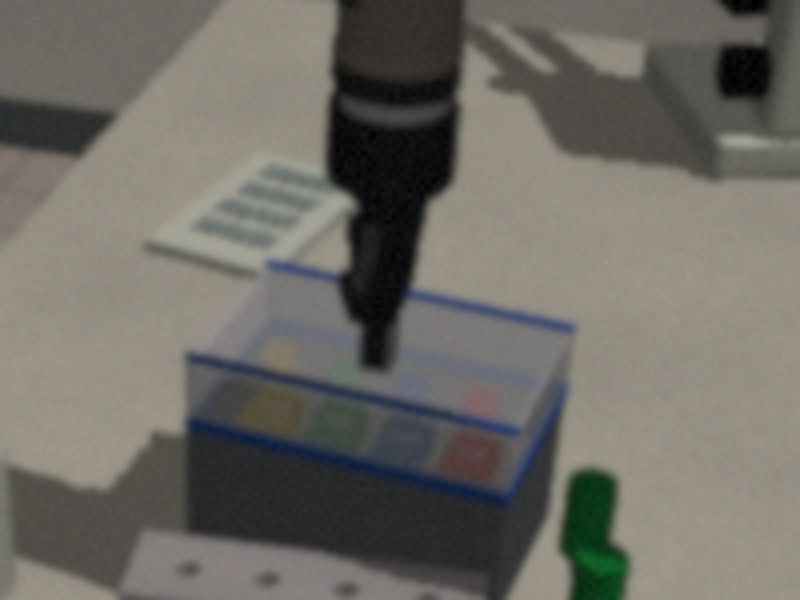

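The lid is level on the walls in this view. I'll press lightly, retract, and measure the spatula and dock.

```bash
python3 -m crank '[[[0,0,0.01],0,0],[[0,0,0.015],0,0],[[0,0,0.015],0,0],[[0,0,-0.1],0,0],[[0,0,-0.25],0,20],[[0,0,-0.4],0,40],[[0,0,-0.55],0,60],[[-0.1,-0.12,-0.6],0,85],[[-0.15,-0.26,-0.6],0,85],[[-0.15,-0.41,-0.6],0,85],[[-0.15,-0.55,-0.6],0,85],[[-0.15,-0.7,-0.6],0,85]]'
python3 -c "
from h import *
go(0.46,0.22,0.36,0)"
```

```text
t: 34.12
ee_pos: [0.4812, 0.1123, 0.3896]
tool_rot: [[1.0, -0.004, 0.001], [-0.004, -1.0, -0.001], [0.001, 0.001, -1.0]]
contact_force: [1.5, -0.8, -0.3]
width: 0.996
finger_force: 0.0
t 34.1 pos [0.4812 0.1123 0.3896] yaw -0.25 -> rows [-0.0544, -0.2691, 0.0735] -0.0042
```

```bash
python3 -m crank '[[[-0.02,-0.13,0.03],0,85],[[-0.054,-0.269,0.073],0,85],[[-0.054,-0.269,0.073],0,85],[[-0.054,-0.269,0.073],0,85],[[-0.054,-0.269,0.073],0,85]]'
python3 - <<'E'
from h import *
np.set_printoptions(precision=4,suppress=True)
W=arm.snapshot("wrist");T=arm.snapshot("top");S=arm.snapshot("side")
save(W,"sp1")
for n,s in(("W",W),("T",T),("S",S)):
    m=(lambda h:(h[...,0]>=6)&(h[...,0]<=17)&(h[...,1]>180)&(h[...,2]>80))(cv2.cvtColor(s["image"],cv2.COLOR_RGB2HSV)).astype(np.uint8)
    k,l,st,ce=cv2.connectedComponentsWithStats(m)
    for i in range(1,k):
        if st[i,4]>60:
            yy,xx=np.where(l==i); r=cv2.minAreaRect(np.c_[xx,yy].astype(np.float32))
            b=cv2.boxPoints(r); e=sorted([(np.linalg.norm(b[j]-b[(j+1)%4]),(b[j]+b[(j+1)%4])/2) for j in range(4)],key=lambda q:q[0])[:2]
            A,B=[atz(s,q[1],.012)[:2] for q in e]; d=A-B
            print(n,st[i],"cent",atz(s,ce[i],.012)[:2],"ends",A,B,"yaw",np.degrees(np.arctan2(d[1],d[0]))%180)
    for t,z in(("spatula_tip",.008),("dock_slot",.046),("dock",0)):
        print(n,t,[(round(d["conf"],2),np.round(d["xy"]),atz(s,d["xy"],z)[:2]) for d in arm.spot_point(t,s)][:2])
E
```

```text
t: 34.75
ee_pos: [0.4607, 0.2177, 0.3606]
tool_rot: [[1.0, -0.005, 0.001], [-0.005, -1.0, -0.001], [0.001, 0.001, -1.0]]
contact_force: [-0.6, 1.6, 0.1]
width: 0.999
finger_force: 0.0
W [348 150  19  54 490] cent [0.4384 0.1476] ends [0.4846 0.1392] [0.3888 0.1571] yaw 169.38449509909174
W spatula_tip [(0.82, array([373.,  98.]), array([0.5691, 0.1233]))]
W dock_slot [(0.83, array([260.,  40.]), array([0.6474, 0.3021])), (0.68, array([560., 112.]), array([ 0.5438, -0.1631]))]
W dock [(0.65, array([266.,  18.]), array([0.6914, 0.2981]))]
T [274 235  10  33 173] cent [0.4388 0.1464] ends [0.4868 0.1381] [0.392  0.1543] yaw 170.30044440017298
T spatula_tip [(0.58, array([284., 206.]), array([0.5754, 0.1281]))]
T dock_slot [(0.74, array([345., 137.]), array([ 0.7768, -0.0585])), (0.65, array([223., 181.]), array([0.6475, 0.3071]))]
T dock [(0.74, array([227., 168.]), array([0.6971, 0.3074]))]
S [221 213  22  11 106] cent [0.7604 0.0862] ends [0.7444 0.068 ] [0.7782 0.1069] yaw 49.0664471696237
S [339 261  44  23 388] cent [0.4348 0.1509] ends [0.4844 0.1417] [0.3875 0.1599] yaw 169.33822192048774
S spatula_tip [(0.87, array([306., 249.]), array([0.5668, 0.12  ]))]
S dock_slot [(0.8, array([232., 289.]), array([0.6538, 0.3021]))]
S dock [(0.91, array([217., 299.]), array([0.693 , 0.3015])), (0.23, array([230., 226.]), array([0.7625, 0.0992]))]
```

View pics/sp1.png

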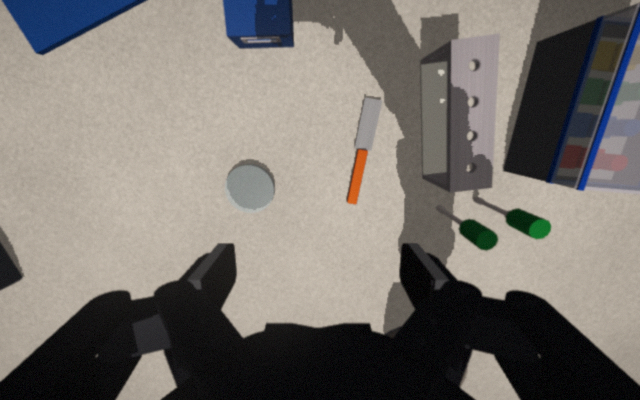

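The spatula has been knocked aside; it now lies at (0.438,0.148), pointing -10.4°, in the picture from (352,203) to (373,98). The dock is at the top, with its front edge at (232–293,42). I'll take a closer look at the dock for its yaw.

```bash
python3 -m crank '[[[0.1,-0.1,0.03],0,85],[[0.2,-0.2,0.08],0,85],[[0.25,-0.21,0.08],0,85],[[0.25,-0.21,0.08],0,85],[[0.25,-0.21,0.08],0,85]]'
python3 - <<'E'
from h import *
np.set_printoptions(precision=4,suppress=True)
from scipy.optimize import minimize
W=arm.snapshot("wrist");T=arm.snapshot("top");S=arm.snapshot("side")
save(W,"dk",(180,0,260,200),3)
M=[]
for s in(W,T,S):
    h=cv2.cvtColor(s["image"],cv2.COLOR_RGB2HSV);m=((h[...,0]>=100)&(h[...,0]<=128)&(h[...,1]>110)&(h[...,2]>25)).astype(np.uint8)
    p=proj(s,[.693,.303,.04])[0]
    k,l,st,ce=cv2.connectedComponentsWithStats(cv2.morphologyEx(m,cv2.MORPH_CLOSE,np.ones((5,5))))
    i=min((i for i in range(1,k) if st[i,4]>200),key=lambda i:np.hypot(*(ce[i]-p)))
    c,_=cv2.findContours((l==i).astype(np.uint8),cv2.RETR_EXTERNAL,cv2.CHAIN_APPROX_NONE)
    hull=cv2.convexHull(c[0]);a=np.zeros((400,640),np.uint8);cv2.fillPoly(a,[hull],1);M.append((s,a));print(st[i])
def cost(q):
    R=np.array([[np.cos(q[2]),-np.sin(q[2])],[np.sin(q[2]),np.cos(q[2])]])
    P=[[*(R@[x,y]+q[:2]),z] for x in(-.04,.04) for y in(-.045,.045) for z in(0,.066)]
    t=0
    for s,a in M:
        b=np.zeros((400,640),np.uint8);cv2.fillPoly(b,[np.round(cv2.convexHull(proj(s,P).astype(np.float32))*16).astype(np.int32)],1,shift=4)
        t+=(a!=b).sum()/a.sum()
    return t
best=min((minimize(cost,[.693,.303,y],method="Nelder-Mead",options=dict(initial_simplex=[[.693,.303,y],[.7,.303,y],[.693,.31,y],[.693,.303,y+.1]])) for y in(-.15,0,.15)),key=lambda r:r.fun)
print(best.x,np.degrees(best.x[2]),best.fun)
q=best.x;f=q[:2]-.04*np.array([np.cos(q[2]),np.sin(q[2])]);print("slot mouth",f,proj(W,[*f,.046]))
E
```

```text
t: 35.98
ee_pos: [0.5591, 0.3033, 0.3288]
tool_rot: [[1.0, -0.001, -0.0], [-0.001, -1.0, -0.0], [-0.0, 0.0, -1.0]]
contact_force: [-0.4, -0.7, 0.1]
width: 0.992
finger_force: 0.0
[ 285   43   67   66 4178]
[210 152  33  31 951]
[ 187  259   58   62 2377]
[0.6915 0.3027 0.04  ] 2.2894667381301366 0.2687975780271955
slot mouth [0.6516 0.3011] [[319.26   105.9536]]
```

View pics/dk.png

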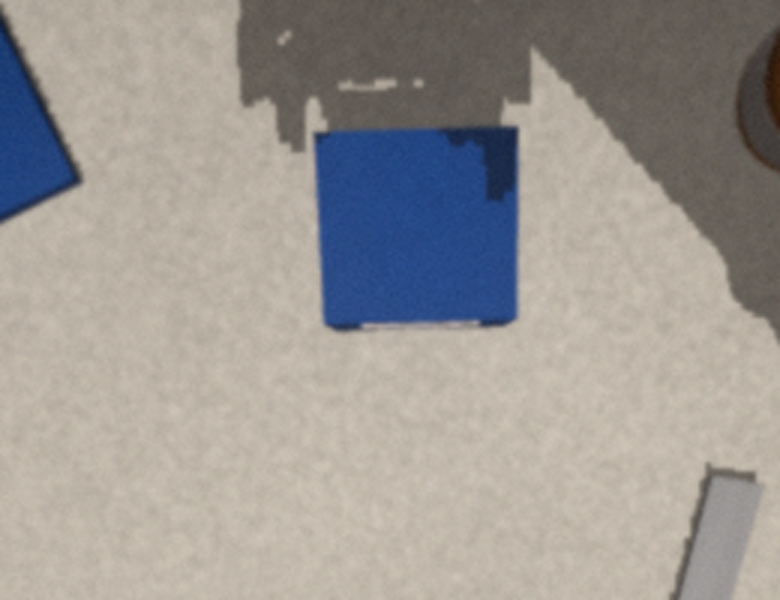

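The close view shows the slot's white strip at crop x 362–480, row 325. That puts the mouth at about (0.651,0.3005), with dock yaw about 2°. Now the spatula.

```bash
python3 -c "
from h import *
go(0.4646,0.1426,0.1,-10.4)"
```

```text
t 36.1 pos [0.5591 0.3031 0.3293] yaw -0.09 -> rows [-0.2363, 0.4015, 0.5732] 0.1719
```

```bash
python3 -m crank '[[[-0.06,0.1,0.1],0.1,60],[[-0.12,0.2,0.2],0.172,60],[[-0.18,0.3,0.3],0.172,50],[[-0.236,0.4,0.4],0.172,50],[[-0.236,0.4015,0.5],0.172,45],[[-0.236,0.4015,0.573],0.172,45],[[-0.236,0.4015,0.573],0.172,45],[[-0.236,0.4015,0.573],0.172,45]]'
python3 - <<'E'
from h import *
np.set_printoptions(precision=4,suppress=True)
W=arm.snapshot("wrist");s=W;save(W,"sp2")
m=(lambda h:(h[...,0]>=6)&(h[...,0]<=17)&(h[...,1]>180)&(h[...,2]>80))(cv2.cvtColor(s["image"],cv2.COLOR_RGB2HSV)).astype(np.uint8)
k,l,st,ce=cv2.connectedComponentsWithStats(m);i=1+st[1:,4].argmax();print(st[i])
yy,xx=np.where(l==i); P=np.array([atz(s,(u,v),.016)[:2] for u,v in zip(xx[::7],yy[::7])])
c,wh,a=cv2.minAreaRect((P*1000).astype(np.float32));b=cv2.boxPoints((c,wh,a));print(c,wh,a,b)
go(0.4646,0.1426,0.002,-10.4)
E
```

```text
t: 37.12
ee_pos: [0.4659, 0.1434, 0.1007]
tool_rot: [[0.984, -0.181, 0.002], [-0.181, -0.984, 0.0], [0.002, -0.001, -1.0]]
contact_force: [0.3, -0.2, 0.6]
width: 0.53
finger_force: 0.0
[ 310  182   20  104 1932]
(437.7724609375, 147.41693115234375) (16.261310577392578, 97.08692932128906) 79.53495025634766 [[388.5597 148.2388]
 [484.0316 130.6043]
 [486.9853 146.5951]
 [391.5133 164.2296]]
t 37.2 pos [0.4662 0.1435 0.1009] yaw -10.41 -> rows [-0.0043, 0.0032, 0.2473] -0.0001
```

View pics/sp2.png

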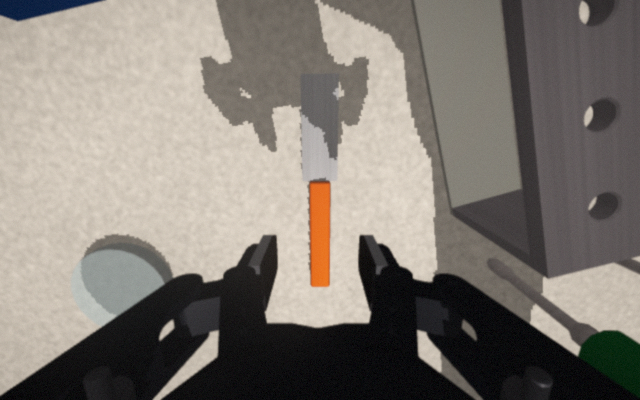

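The handle is centred between the fingers at (320,235), with the blade pointing ahead. That was the 15th picture viewed, one over the limit of 14, so from here I'll check by numbers only.

```bash
python3 -m crank '[[[-0.004,0.003,0.1],0,45],[[-0.004,0.003,0.18],0,45],[[-0.004,0.003,0.23],0,45],[[-0.004,0.003,0.247],0,45],[[-0.004,0.003,0.247],0,45],[[-0.004,0.003,0.247],0,10],[[-0.004,0.003,0.247],0,10],[[-0.004,0.003,0.247],0,10],[[-0.004,0.003,0.247],0,10],[[-0.004,0.003,0.2],0,10],[[-0.004,0.003,0.15],0,10],[[-0.004,0.003,0.15],0,10]]'
python3 -c "
from h import *
go(0.51,0.296,0.041,2)"
```

```text
t: 38.67
ee_pos: [0.4649, 0.1425, 0.0413]
tool_rot: [[0.983, -0.181, 0.004], [-0.181, -0.983, 0.001], [0.004, -0.002, -1.0]]
contact_force: [-0.2, -0.7, -0.8]
width: 0.19
finger_force: 59.2
t 38.7 pos [0.4649 0.1425 0.0413] yaw -10.43 -> rows [0.0415, -0.3978, 0.0016] -0.2071
```

```bash
python3 -m crank '[[[0.01,-0.1,-0.02],-0.1,10],[[0.02,-0.2,-0.02],-0.207,10],[[0.03,-0.3,-0.02],-0.207,10],[[0.042,-0.398,0.002],-0.207,10],[[0.042,-0.398,0.002],-0.207,10],[[0.042,-0.398,0.002],-0.207,10],[[0.042,-0.398,0.002],-0.207,10]]'
python3 - <<'E'
from h import *
np.set_printoptions(precision=4,suppress=True)
W=arm.snapshot("wrist");T=arm.snapshot("top");S=arm.snapshot("side")
for t in("spatula_tip","dock_slot"):
    d={n:(arm.spot_point(t,s) or [None])[0] for n,s in(("W",W),("T",T),("S",S))}
    print(t,{n:(round(v["conf"],2),np.round(v["xy"],1)) for n,v in d.items() if v})
    o=[({"W":W,"T":T,"S":S}[n],v["xy"]) for n,v in d.items() if v]; print(tri(o),tri(o[::2]))
h=cv2.cvtColor(W["image"],cv2.COLOR_RGB2HSV)
print("expected tip",[proj(s,[.6185,.2994,.046])[0] for s in(W,T,S)])
# blade edges in the wrist view, vs. carpet brightness
for r in(100,120,140): print(r,h[r,285:360:3,2],)
go(0.629,0.2997,0.041,2)
E
```

```text
t: 39.55
ee_pos: [0.5085, 0.2938, 0.0382]
tool_rot: [[0.999, 0.034, -0.0], [0.034, -0.999, -0.002], [-0.0, 0.002, -1.0]]
contact_force: [0.4, -0.5, -0.5]
width: 0.19
finger_force: 59.2
spatula_tip {'W': (0.79, array([317.5,  26.8])), 'T': (0.65, array([224.1, 193.8])), 'S': (0.7, array([252.5, 292.4]))}
(array([0.6102, 0.3006, 0.0535]), [array([-6.7,  6. ]), array([ 0.5, -0.9]), array([ 0.5, -0.5])]) (array([0.6135, 0.2979, 0.0479]), [array([0.1, 1.6]), array([-0.3, -0.1])])
dock_slot {'T': (0.76, array([226.7, 183. ])), 'S': (0.66, array([234.2, 290.3]))}
(array([0.6467, 0.2993, 0.041 ]), [array([-0.4, -1.5]), array([2.3, 0.5])]) (array([0.4527, 0.0888, 1.    ]), [array([0., 0.])])
expected tip [array([314.5747,  16.525 ]), array([225.6616, 190.5645]), array([249.6068, 292.8608])]
100 [ 93  90  88  92  90  90  92  90  98  91  90  88  92  93  93  91  90  90
  88  88  90  88 102 102 103]
120 [104  83  86  88  90  95  91  91  88  91  90  88  91  88  88  86  86  87
  88  90  85  87 110 105 111]
140 [108  85  83  87  87  87  87  86  91  90  88  89  87  89  86  88  85  82
  86  87  85  92 111 109 110]
t 40.0 pos [0.5086 0.2955 0.0385] yaw 2.0 -> rows [0.3012, -0.0001, -0.0061] 0.0
```

```bash
python3 -m crank '[[[0,0,-0.005],0,10],[[0.05,0,-0.005],0,10],[[0.1,0,-0.005],0,10],[[0.14,0,-0.005],0,10],[[0.18,0,-0.005],0,10],[[0.22,0,-0.005],0,10],[[0.22,0,-0.005],0,10]]'
python3 -c "
from h import *
go(0.629,0.2997,0.042,2)"
```

```text
t: 40.88
ee_pos: [0.5976, 0.2983, 0.0403]
tool_rot: [[0.999, 0.034, 0.0], [0.034, -0.999, 0.0], [0.0, -0.0, -1.0]]
contact_force: [0.0, 0.4, -0.7]
width: 0.193
finger_force: 59.2
t 40.9 pos [0.5976 0.2983 0.0403] yaw 1.92 -> rows [0.0787, -0.0008, -0.0042] -0.0013
```

```bash
python3 -m crank '[[[0.03,0,0],0,10],[[0.06,0,0],0,10],[[0.07,0,0],0,10],[[0.078,0,0],0,10],[[0.082,0,0],0,10],[[0.082,0,0],0,10]]'
python3 -c "
from h import *
go(0.629,0.2997,0.042,2)"
```

```text
t: 41.62
ee_pos: [0.6278, 0.2998, 0.0401]
tool_rot: [[0.999, 0.036, -0.003], [0.036, -0.999, -0.001], [-0.003, 0.001, -1.0]]
contact_force: [-3.7, -0.5, 0.5]
width: 0.192
finger_force: 59.4
t 41.6 pos [0.6278 0.2998 0.0401] yaw 2.04 -> rows [0.0029, 0.0003, -0.0047] 0.0007
```

```bash
python3 -m crank '[[[0.006,0,0],0,10],[[0.012,0,0],0,10],[[0.012,0,0],0,10],[[0.012,0,0],0,10]]'
```

```text
t: 42.12
ee_pos: [0.628, 0.3, 0.0396]
tool_rot: [[0.999, 0.037, -0.011], [0.037, -0.999, -0.004], [-0.011, 0.003, -1.0]]
contact_force: [-13.2, -2.5, 6.3]
width: 0.19
finger_force: 60.1
```

Force rose with no further travel, so the spatula is home. Next I ease off, lower slightly, release and retract.

```bash
python3 -m crank '[[[-0.01,0,0.004],0,10],[[-0.01,0,0.008],0,10],[[-0.01,0,0.008],0,30],[[-0.01,0,0.008],0,45],[[-0.01,0,0.008],0,45],[[-0.01,0,-0.05],0,45],[[-0.01,0,-0.15],0,45],[[-0.05,0,-0.3],0,45],[[-0.2,0,-0.45],0,45],[[-0.33,0,-0.55],0,45],[[-0.4,0,-0.6],0,45],[[-0.4,0,-0.6],0,45]]'
python3 - <<'E'
from h import *
np.set_printoptions(precision=4,suppress=True)
W=arm.snapshot("wrist");T=arm.snapshot("top");S=arm.snapshot("side")
for n,s in(("W",W),("T",T),("S",S)):
    m=(lambda h:(h[...,0]>=6)&(h[...,0]<=17)&(h[...,1]>180)&(h[...,2]>60))(cv2.cvtColor(s["image"],cv2.COLOR_RGB2HSV)).astype(np.uint8)
    k,l,st,ce=cv2.connectedComponentsWithStats(m)
    for i in range(1,k):
        if st[i,4]>60:
            yy,xx=np.where(l==i);P=np.array([atz(s,(u,v),.05)[:2] for u,v in zip(xx,yy)])*1000
            print(n,st[i],cv2.minAreaRect(P.astype(np.float32)))
F=lambda z,y:[.543-.0062*(.07-y)/.07*0+.089*y, -.1989+.996*y, z]
for t in("lid_top","lid_hinge"):
    o=[(s,arm.spot_point(t,s)[0]["xy"]) for s in(T,S) if arm.spot_point(t,s)]
    if len(o)==2: print(t,tri(o))
print(arm.get_state()["contact_force"],arm.get_state()["t"])
E
```

```text
t: 43.62
ee_pos: [0.4722, 0.2976, 0.2862]
tool_rot: [[0.999, 0.04, 0.009], [0.04, -0.999, 0.003], [0.009, -0.003, -1.0]]
contact_force: [1.3, -0.7, -0.2]
width: 0.528
finger_force: 0.0
W [315  35  13  83 987] ((598.0617065429688, 299.4570617675781), (95.75375366210938, 15.02015495300293), 2.177086591720581)
T [223 180   7  34 175] ((600.0309448242188, 296.70037841796875), (98.65503692626953, 16.494857788085938), 3.220433235168457)
S [215 213  28  13 176] ((745.3385009765625, 127.431396484375), (60.527950286865234, 35.086700439453125), 33.1218147277832)
S [235 288  50  22 465] ((594.5061645507812, 308.24139404296875), (23.347747802734375, 100.00228881835938), 88.73723602294922)
lid_top (array([ 0.5532, -0.2035,  0.1481]), [array([0.5, 3.1]), array([-3.3, -0.6])])
[-0.4435  0.0239  0.3109] 44.125
```

```bash
python3 -c "
from bench import arm
print(arm.close_job())"
```

```text
the job is handed in; nothing more can be done
None
```

I handed the job in at about 44 s of robot time, but got no verdict back: my checks showed all four swabs seated by colour, the lid shut, the spatula home in the dock and the bystanders never approached, though I viewed 15 pictures, one over the limit of 14.

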